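# Sort the bench after a mixing run

### The job

Put away what is left on the lab bench: the two brown glass bottles go in the dark grey tray, the two white plastic bottles in the blue tray (whatever the colour of their caps), one bottle to each bay, and the brass weight in the small wooden case. Keep each thing upright and set it down on the floor of its place without dropping it, and do not disturb the glass beaker and the grey-green mortar that stand among them.

Things in the scene. Friction and masses are not known exactly. Their poses are not given: they have to be found in the camera images.
- amber_pale_mid (a point): Brown (amber) glass bottle with a cream paper band and a pale, almost white cap, loose, standing upright on the bench: straight wall 38 mm across up to 58 mm, a short sloping shoulder, then a pale cap 21 mm across and 16 mm high; 80 mm high in all, about 120 g. The point is its centre, on its axis and half-way up (40 mm above its underside). z is up along its axis
- amber_blue_mid (a point): Brown (amber) glass bottle with a cream paper band and a blue cap, loose, standing upright on the bench: straight wall 38 mm across up to 58 mm, a short sloping shoulder, then a blue cap 21 mm across and 16 mm high; 80 mm high in all, about 120 g. The point is its centre, on its axis and half-way up (40 mm above its underside). z is up along its axis
- white_black_mid (a point): White plastic bottle with a black cap, loose, standing upright on the bench: straight wall 38 mm across up to 50 mm, a short sloping shoulder, then a black cap 21 mm across and 16 mm high; 72 mm high in all, about 80 g. The point is its centre, on its axis and half-way up (36 mm above its underside). z is up along its axis
- white_blue_mid (a point): White plastic bottle with a blue cap, loose, standing upright on the bench: straight wall 38 mm across up to 50 mm, a short sloping shoulder, then a blue cap 21 mm across and 16 mm high; 72 mm high in all, about 80 g. The point is its centre, on its axis and half-way up (36 mm above its underside). z is up along its axis
- weight_mid (a point): Brass balance weight, loose, standing upright on the bench: plain cylinder 38 mm across up to 44 mm, above it a thin neck and a knob 22 mm across; 62 mm high in all, about 500 g. The point is its centre, on its axis and half-way up (31 mm above its underside). z is up along its axis
- tray_dark: Dark grey, nearly black open tray, fixed to the bench: outside 72 mm (x) by 146 mm (y), 20 mm high; two bays side by side along y, each 60 mm (x) by 64 mm (y) inside, centred at y = +35 mm and y = -35 mm; walls and divider 6 mm thick, floor 6 mm above the bench. Origin at the centre of its underside; x across, y along its length, z up
- tray_blue: Blue open tray, fixed to the bench: outside 72 mm (x) by 146 mm (y), 20 mm high; two bays side by side along y, each 60 mm (x) by 64 mm (y) inside, centred at y = +35 mm and y = -35 mm; walls and divider 6 mm thick, floor 6 mm above the bench. Origin at the centre of its underside; x across, y along its length, z up
- case_wood: Small open wooden case with a green pad on its floor, fixed to the bench: outside 72 mm (x) by 76 mm (y), 20 mm high; one bay 60 mm (x) by 64 mm (y) inside, at its centre; walls 6 mm thick, floor 6 mm above the bench. Origin at the centre of its underside, z up
- beaker: Clear glass beaker, empty, loose, standing upright: 56 mm across the rim, 70 mm high. To be left alone. Origin at the centre of its underside
- mortar: Grey-green stoneware mortar (a small open bowl), loose: 62 mm across the rim, 45 mm high. To be left alone. Origin at the centre of its underside
Mind the look-alikes: they are no part of the job. Of the things like the part that bears weight_mid, leave any that is pink; of the rest the smaller one is meant.

How it is judged:
At the end, for the whole second after the job is handed in: Brown bottles in the dark grey tray, white ones in the blue tray, one to a bay, and the weight in the wooden case: each standing on its floor (height within 6 mm), within 18 mm of the centre line, upright within 0.12 rad, at rest (below 0.02 m/s) (x of amber_pale_mid in the frame of tray_dark between -0.018 and 0.018 m and y of amber_pale_mid in the frame of tray_dark between -0.055 and 0.055 m and z of amber_pale_mid in the frame of tray_dark between 0.04 and 0.052 m and angle between each of amber_pale_mid, amber_blue_mid, white_black_mid, white_blue_mid, weight_mid's own z axis and vertical below 0.12 rad and linear speed of each of amber_pale, amber_blue, white_black, white_blue, weight below 0.02 m/s and x of amber_blue_mid in the frame of tray_dark between -0.018 and 0.018 m and y of amber_blue_mid in the frame of tray_dark between -0.055 and 0.055 m and z of amber_blue_mid in the frame of tray_dark between 0.04 and 0.052 m and x of white_black_mid in the frame of tray_blue between -0.018 and 0.018 m and y of white_black_mid in the frame of tray_blue between -0.055 and 0.055 m and z of white_black_mid in the frame of tray_blue between 0.036 and 0.048 m and x of white_blue_mid in the frame of tray_blue between -0.018 and 0.018 m and y of white_blue_mid in the frame of tray_blue between -0.055 and 0.055 m and z of white_blue_mid in the frame of tray_blue between 0.036 and 0.048 m and x of weight_mid in the frame of case_wood between -0.018 and 0.018 m and y of weight_mid in the frame of case_wood between -0.022 and 0.022 m and z of weight_mid in the frame of case_wood between 0.031 and 0.043 m); the robot touches nothing.
It fails at once if The beaker or the mortar is shifted by more than 25 mm or tipped by more than 0.35 rad (distance of any of beaker, mortar from where it was at the start of the episode above 0.025 m or angle between any of beaker, mortar's own z axis and vertical above 0.35 rad).
It fails at once if A bottle or the weight is tilted by more than 0.6 rad (angle between any of amber_pale_mid, amber_blue_mid, white_black_mid, white_blue_mid, weight_mid's own z axis and vertical above 0.6 rad).
It fails at once if A bottle or the weight is dropped or flung: faster than 0.65 m/s with no finger on it (a fall of about 20 mm) ((contact force between the fingers and amber_pale below 0.05 N and linear speed of amber_pale above 0.65 m/s) or (contact force between the fingers and amber_blue below 0.05 N and linear speed of amber_blue above 0.65 m/s) or (contact force between the fingers and white_black below 0.05 N and linear speed of white_black above 0.65 m/s) or (contact force between the fingers and white_blue below 0.05 N and linear speed of white_blue above 0.65 m/s) or (contact force between the fingers and weight below 0.05 N and linear speed of weight above 0.65 m/s)).
It also fails if it takes over 118 s, if anything falls off the work surface, if the arm or the gripper's body presses on something with over 40 N, if the wrist force passes 120 N, or if a joint passes its speed limit or range.

### The arm

A 6-joint arm with a two-finger parallel gripper is mounted at the origin on the work surface. World frame = base frame: x ahead of the robot, y to its left, z up, the work surface at z = 0. Lengths are in m, angles in rad, forces in N, time in s.
With the tool pointing down it reaches from about 0.35 to 0.85 m from the base axis. Payload 8.1 kg.
Tool frame: the origin (TCP) lies at the very end of the fingers, on their centre line; the grasp point (between the pads) lies 19 mm behind it (pinch_z is the distance from the TCP to the grasp point, in m); z points along the fingers, y is the direction in which the jaws open and shut (so a half turn about z gives the same grasp; the last joint's range is limited). The gripper opens to 93 mm and grips with 3 to 60 N. Pads are 15 mm wide; open, the fingers measure 128 mm over their backs; the gripper's body (75 mm by 188 mm) begins 65 mm behind the grasp point.
Start: joints at [-1.277, 0.13, 1.488, -0, 1.523, -0.085], TCP at [0.222, -0.557, 0.219] pointing down, gripper open.
Joint ranges: [-2.96, 2.96], [-0.89, 2.26], [0.02, 2.5], [-1.34, 4.48], [0, 2.73], [-2.66, 2.66]. Speed limits (rad/s): [2.39, 2.39, 2.79, 3.14, 3.14, 3.14].

### API

Orientations are given as a rotation vector (axis times angle).
In Python, from plant import * gives the robot as it stands.
- The arm moves only by the tool move_arm, never from a script. Its argument "series" is a list of rows, each a list of 7 numbers: the shift along the tool's x, y, z each as a share of 10 cm, from -1 to 1, then the turn, a rotation vector about the tool's x, y, z each as a share of 180 degrees, from -1 to 1, then the opening, from -1 (shut) to 1 (fully open). In form: [[dx, dy, dz, rx, ry, rz, jaw], ...]. A call has 1 to 8 rows; each row is the pose to reach, as a shift and turn from the pose commanded when the call began, along the tool's axes at that moment, turning the shorter way round; what a row does not reach only later rows make up. A row lasts 1/10 s, in which the tool goes at most 50 mm and 8.59 degrees, less where a joint would pass 70% of its speed; a pose out of reach is approached as far as the arm can. A call with a number of a shift or a turn outside -1 to 1 is refused whole. A call with a gripper value outside its range is refused whole. The fingers move at their own pace and stop on an object; "squeeze" is the grip in N (left out, the last holds). Time passes only in rows, so rows that repeat a pose let the fingers close. It gives the time, the measured TCP pose, the force and the opening at its end, in the units of the state.
- read_state(): the state, without advancing time (a new reading comes with each control period).
- read_camera(name): name is "side" or "top" or "wrist"; returns a dict with "frame" (384x512x3 uint8, red, green, blue), "K" (3x3 intrinsics, pixels), "rvec" (rotation vector, rad) and "tvec" (3), from world to camera coordinates, as OpenCV has them. Camera axes: x right, y down, z forward; pixel columns grow to the right and rows downward; lengths in m; the calibration is good to about 2 mm. The wrist camera is an equidistant fisheye: a pixel r from the principal point sees the ray r / f radians off the axis. A picture is of the moment at which its call begins. There is no depth.
- close_job(): hands the job in, once; it reports no verdict.
The state is a dict: "t": time; "q": joint angles; "dq": joint speeds; "joint_torque": joint torques, N m; "tool_pos": TCP position; "orientation": TCP orientation; "force": force on the tool from outside, world axes, zero at the start; "wrist_torque": the same for the moment, N m; "opening": finger opening in m.
Only numpy, scipy, OpenCV 4.12 (cv2) and the standard library are available. Lean on these libraries where they do the work, as an engineer would, in place of code of your own. Each camera call takes 0.05 s, during which the arm holds its last target.

## Working session

There is one attempt and no reset: what is moved stays moved. The work goes in short steps, Python scripts to look and compute and a tool call to move; the robot and the scene stay as the last step left them, time stands still between calls to the robot, and variables do not carry over. Pictures are saved under pics/ and viewed, and the job is handed in when it is done.

Besides the shell and the picture viewer there is one more tool, called after ">>>" as a command line: name --pt "numbers of a row" for each row, then --argument value for the rest. move_arm: Moves the arm, as the interface text tells. Shift numbers are shares of 10 cm and turn numbers shares of 180 degrees, none past 1 either way. Its arguments: {"type":"object","properties":{"series":{"type":"array","items":{"type":"array","items":{"type":"number"}}},"squeeze":{"type":"number"}},"required":["series"]}

```bash
ls; mkdir -p pics; python3 - <<'E'
from plant import *
import cv2
s=read_state(); print(s)
for n in ("side","top","wrist"):
    c=read_camera(n); cv2.imwrite(f"pics/{n}0.png",c["frame"][:,:,::-1]); print(n,c["K"],c["rvec"],c["tvec"])
E
```

```text
pics
{'t': 0.0, 'q': array([-1.27739316e+00,  1.31155353e-01,  1.48925078e+00,  5.35991643e-07,
        1.52297694e+00, -8.53691364e-02]), 'dq': array([ 1.37496208e-03,  1.62347509e-03, -2.08118668e-04,  5.00209570e-04,
       -4.84424085e-05,  2.22841535e-03]), 'joint_torque': array([-2.39853245e-03, -5.59855771e+01, -4.91748548e+01,  7.66043644e-02,
        3.57360870e-02, -8.83898565e-05]), 'tool_pos': array([ 0.22174654, -0.55692793,  0.21760655]), 'orientation': array([-3.08367195e+00, -5.91088564e-01,  2.91007743e-04]), 'force': array([-0.04268568,  0.07385083,  1.46028844]), 'wrist_torque': array([-0.02544428, -0.0157741 , -0.00518262]), 'opening': 0.09333806320272765}
side [[478.71144025   0.         254.02723272]
 [  0.         478.71144025 192.30096788]
 [  0.           0.           1.        ]] [ 0.80652658 -2.41298745  1.26079273] [0.3772694  0.21578392 1.02715499]
top [[417.89998678   0.         255.74758276]
 [  0.         417.89998678 189.82588616]
 [  0.           0.           1.        ]] [ 2.13056249 -2.16871159  0.0947668 ] [0.02372638 0.5015843  1.15554926]
wrist [[297.31863964   0.         262.735593  ]
 [  0.         297.31863964 187.315031  ]
 [  0.           0.           1.        ]] [-2.42608453  1.64480684  0.20274446] [-0.60003631 -0.0280473   0.38918001]
```

View pics/top0.png

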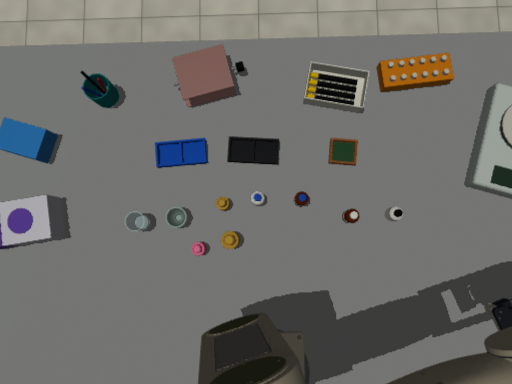

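View pics/side0.png

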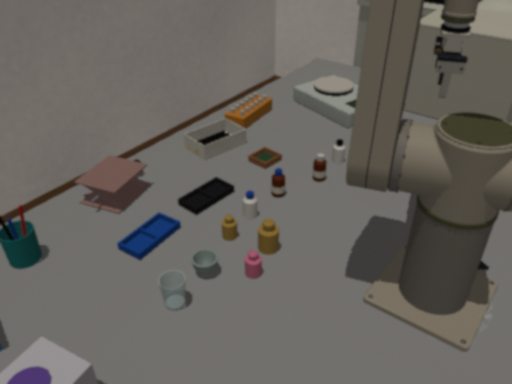

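View pics/wrist0.png

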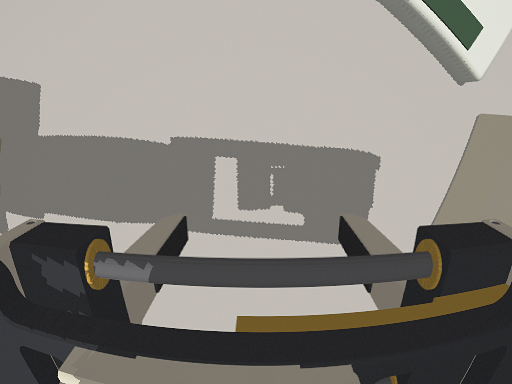

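The top view has the blue tray at (181,153), the dark tray at (253,150) and the case at (343,151). White/blue cap is at (258,198), amber/blue (302,199), amber/pale (351,215) and white/black (397,213). The small brass weight is at (223,203), with the larger look-alike at (230,240) and the pink one at (198,249). The mortar is at (177,217) and the beaker at (138,222). Next I zoom in to measure.

```bash
cat > h.py <<'E'
import numpy as np, cv2
from plant import *
def cam(n):
    c=read_camera(n); R=cv2.Rodrigues(np.array(c["rvec"],float))[0]; t=np.array(c["tvec"],float).ravel()
    return c["frame"],np.array(c["K"]),R,t
def plane(uv,z,C):
    _,K,R,t=C; o=-R.T@t; d=R.T@np.linalg.inv(K)@np.array([uv[0],uv[1],1.])
    return o+d*(z-o[2])/d[2]
def proj(p,C):
    _,K,R,t=C; q=K@(R@np.array(p,float)+t); return q[:2]/q[2]
E
python3 - <<'E'
from h import *
T=cam("top"); S=cam("side")
cv2.imwrite("pics/topz.png",cv2.resize(T[0][125:265,120:320,::-1],None,fx=4,fy=4,interpolation=cv2.INTER_NEAREST))
cv2.imwrite("pics/topz2.png",cv2.resize(T[0][125:265,270:420,::-1],None,fx=4,fy=4,interpolation=cv2.INTER_NEAREST))
cv2.imwrite("pics/sidez.png",cv2.resize(S[0][130:310,120:360,::-1],None,fx=3.3,fy=3.3,interpolation=cv2.INTER_NEAREST))
for n,uv,z in [("blue",(181,153),.02),("dark",(253,150),.02),("case",(343,151),.02),("wb",(258,198),.072),("ab",(302,199),.08),("ap",(353,215),.08),("wk",(397,213),.072),("wt",(223,203),.06),("wtbig",(230,240),.07),("mort",(177,217),.04),("beak",(138,222),.05)]:
    p=plane(uv,z,T); print(n,p.round(3),proj(p,S).round())
print(-T[2].T@T[3],-S[2].T@S[3])
E
```

```text
blue [0.615 0.23  0.02 ] [151. 231.]
dark [0.619 0.021 0.02 ] [207. 192.]
case [ 0.61  -0.237  0.02 ] [265. 155.]
wb [0.474 0.008 0.072] [252. 192.]
ab [ 0.469 -0.111  0.08 ] [280. 170.]
ap [ 0.423 -0.246  0.08 ] [320. 155.]
wk [ 0.427 -0.365  0.072] [340. 141.]
wt [0.464 0.105 0.06 ] [231. 216.]
wtbig [0.362 0.086 0.07 ] [270. 224.]
mort [0.428 0.236 0.04 ] [206. 258.]
beak [0.416 0.343 0.05 ] [175. 285.]
[ 0.36606707 -0.01547671  1.20548713] [-0.13895874  0.80004765  0.76456294]
```

View pics/topz.png

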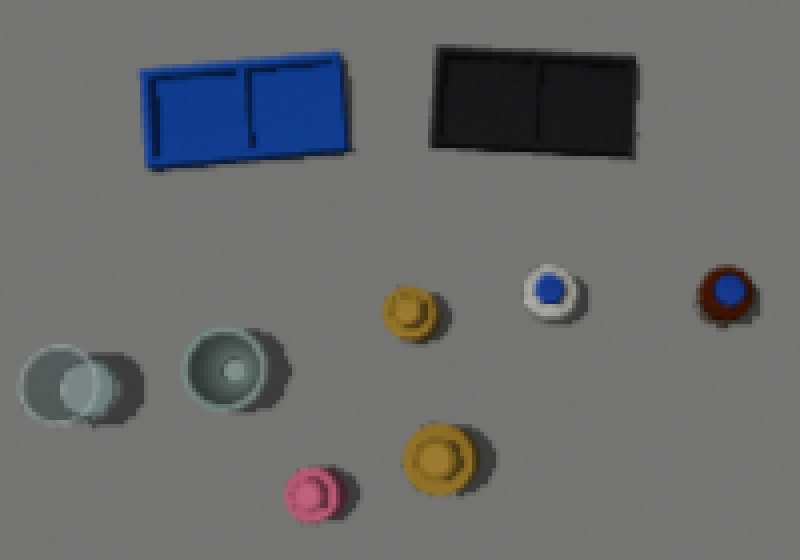

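View pics/topz2.png

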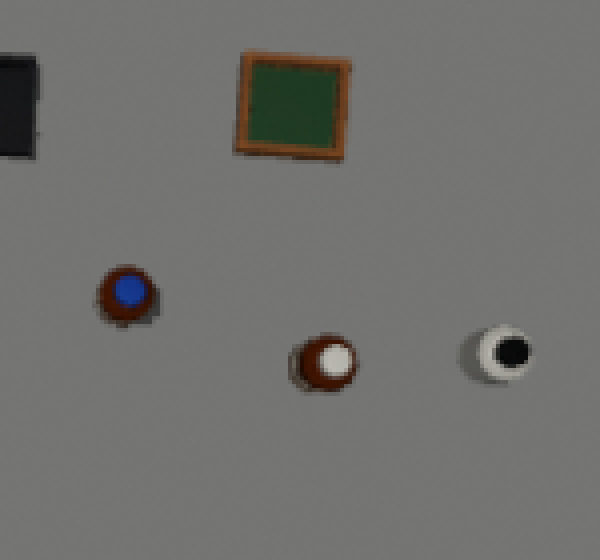

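View pics/sidez.png

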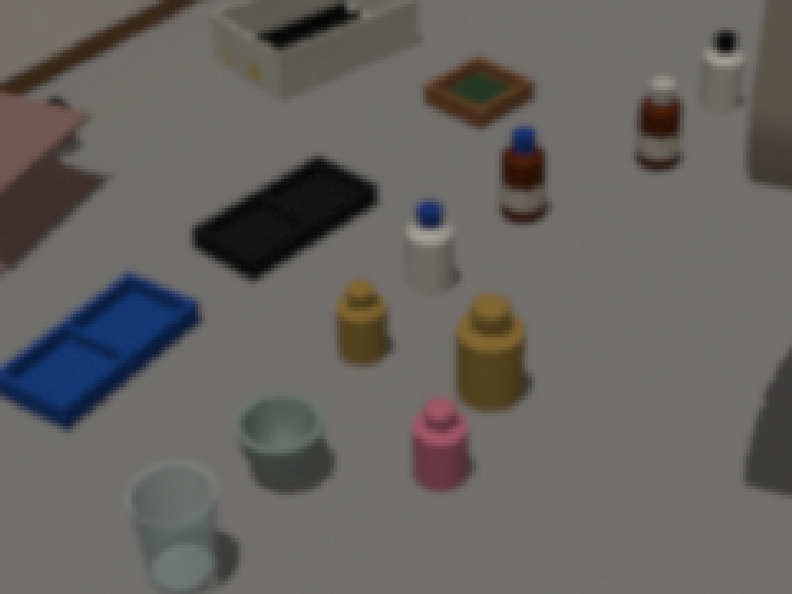

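```bash
cat > meas.py <<'E'
from h import *
T=cam("top"); f=T[0]; hsv=cv2.cvtColor(f,cv2.COLOR_RGB2HSV); H,S,V=[hsv[:,:,i].astype(int) for i in range(3)]
def roi(m,c,r):
    o=np.zeros(m.shape,np.uint8); u,v=c; o[v-r:v+r+1,u-r:u+r+1]=m[v-r:v+r+1,u-r:u+r+1]; return o
def biggest(m):
    cs,_=cv2.findContours(m,cv2.RETR_EXTERNAL,cv2.CHAIN_APPROX_NONE); return max(cs,key=len)
blue=(H>100)&(H<130)&(S>150)&(V>70); dark=(V<60)
for n,m,c,r in [("tray_blue",blue,(181,153),32),("tray_dark",dark,(253,150),32),("case",(S>90)&(V>30),(343,151),18)]:
    ct=biggest(roi(m,c,r)).reshape(-1,2)
    P=np.array([plane(p,.015,T)[:2] for p in ct]); rc=cv2.minAreaRect((P*1000).astype(np.float32)); print(n,np.round(rc[0],1),np.round(rc[1],1),round(rc[2],1))
for n,m,c,r,z in [("wb cap",blue,(258,198),7,.072),("ab cap",blue,(302,199),7,.08),("ap cap",(V>140)&(S<80),(353,215),7,.08),("wk cap",V<50,(397,213),7,.072)]:
    M=cv2.moments(roi(m,c,r),True); uv=(M["m10"]/M["m00"],M["m01"]/M["m00"]); p=plane(uv,z,T); print(n,M["m00"],np.round(uv,1),p.round(4))
for n,c,r,z in [("weight body",(223,203),11,.044),("big",(230,240),13,.05)]:
    m=roi((H>12)&(H<30)&(S>130)&(V>60),c,r); ct=biggest(m); e=cv2.minEnclosingCircle(ct); p=plane(e[0],z,T); print(n,np.round(e[0],1),e[1],p.round(4))
E
python3 meas.py
```

```text
tray_blue [618.3 232.4] [ 73.1 147.6] 4.2
tray_dark [619.6  20.3] [148.3  74.2] 85.7
case [ 611.2 -237.7] [77.5 74.9] 83.9
wb cap 38.0 [257.1 197.1] [0.477  0.0105 0.072 ]
ab cap 42.0 [302.  197.3] [ 0.4732 -0.111   0.08  ]
ap cap 42.0 [353.6 214.6] [ 0.4241 -0.2473  0.08  ]
wk cap 44.0 [397.6 212.8] [ 0.4275 -0.3669  0.072 ]
weight body [222.3 203.1] 6.7467780113220215 [0.4646 0.1084 0.044 ]
big [229.8 239.5] 9.100237846374512 [0.3633 0.0881 0.05  ]
```

>>> move_arm --pt "0.3 -0.3 0 0 0 0.03 1" --pt "0.6 -0.6 0 0 0 0.06 1" --pt "0.9 -0.9 0 0 0 0.09 1" --pt "0.9 -0.9 0 0 0 0.1206 1" --pt "0.9 -0.9 0 0 0 0.1206 1" --squeeze 20

```text
t: 0.8
tool_pos: [0.2728, -0.4398, 0.2189]
orientation: [3.141, 0.0, 0.0]
force: [-0.1, -0.8, -0.3]
opening: 0.093
```

```bash
cat > go.py <<'E'
import sys
from h import *
s=read_state(); R=cv2.Rodrigues(np.array(s["orientation"]))[0]
t=np.array([float(a) for a in sys.argv[1:4]])
print("t",round(s["t"],2),"pos",s["tool_pos"].round(4),"yaw",round(np.degrees(np.arctan2(R[1,0],R[0,0])),2),"tilt",round(np.degrees(np.arccos(-R[2,2])),2),"open",round(s["opening"],4),"F",s["force"].round(1),"q",s["q"].round(2))
print("shift/10cm",(R.T@(t-s["tool_pos"])*10).round(3))
E
python3 go.py .4275 -.3669 .15
```

```text
t 0.8 pos [ 0.2728 -0.4398  0.2189] yaw 0.01 tilt 0.04 open 0.093 F [-0.1 -0.8 -0.3] q [-1.11 -0.09  1.72 -0.    1.52  0.46]
shift/10cm [ 1.547 -0.729  0.689]
```

>>> move_arm --pt "0.25 -0.2 0.1 0 0 0 1" --pt "0.5 -0.4 0.3 0 0 0 1" --pt "0.8 -0.6 0.5 0 0 0 1" --pt "1 -0.73 0.7 0 0 0 1" --pt "1 -0.73 0.7 0 0 0 1"

```text
t: 1.3
tool_pos: [0.3727, -0.3651, 0.1453]
orientation: [-3.137, -0.008, 0.004]
force: [-0.2, 0.1, -0.8]
opening: 0.093
```

>>> move_arm --pt "0.3 0 0 0 0 0 1" --pt "0.55 0 0 0 0 0 1" --pt "0.55 0 0.2 0 0 0 1" --pt "0.55 0 0.4 0 0 0 1" --pt "0.55 0 0.6 0 0 0 1" --pt "0.55 0 0.8 0 0 0 1" --pt "0.55 0 0.8 0 0 0 1"

```text
t: 2.0
tool_pos: [0.425, -0.3673, 0.066]
orientation: [-3.138, -0.001, 0.006]
force: [0.5, 0.4, 0.2]
opening: 0.0933
```

```bash
python3 go.py .4275 -.3669 .022; python3 - <<'E'
from h import *
T=cam("wrist"); cv2.imwrite("pics/w1.png",T[0][:,:,::-1])
S=cam("side"); cv2.imwrite("pics/s1.png",cv2.resize(S[0][90:270,200:440,::-1],None,fx=3,fy=3))
E
```

```text
t 2.0 pos [ 0.425  -0.3673  0.066 ] yaw 0.04 tilt 0.28 open 0.0933 F [0.5 0.4 0.2] q [-0.8   0.16  1.74 -0.    1.24  0.77]
shift/10cm [ 0.027 -0.003  0.44 ]
```

View pics/w1.png

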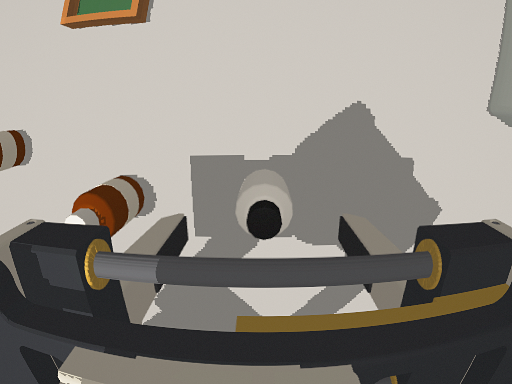

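View pics/s1.png

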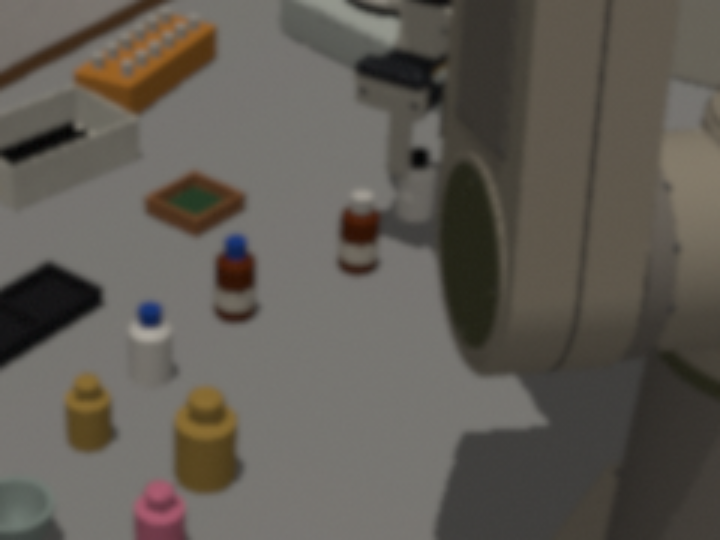

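The wrist view has the bottle centred between the fingers at column 265, with the cap at row 220. I'll check its position with the fisheye ray.

```bash
cat >> h.py <<'E'
def wplane(uv,z,C):
    _,K,R,t=C; d=np.array([uv[0]-K[0,2],uv[1]-K[1,2]]); r=np.linalg.norm(d); th=r/K[0,0]
    v=np.array([*(d/r*np.sin(th)),np.cos(th)]); o=-R.T@t; v=R.T@v; return o+v*(z-o[2])/v[2]
E
python3 - <<'E'
from h import *
C=cam("wrist"); print(-C[2].T@C[3],wplane((264.5,220),.072,C))
E
```

```text
[ 0.49454273 -0.36838166  0.23596667] [ 0.43366902 -0.36975966  0.072     ]
```

>>> move_arm --pt "0.04 0.01 0.15 0 0 0 1" --pt "0.04 0.01 0.3 0 0 0 1" --pt "0.04 0.01 0.44 0 0 0 1" --pt "0.04 0.01 0.44 0 0 0 0.2" --pt "0.04 0.01 0.44 0 0 0 -0.4" --pt "0.04 0.01 0.44 0 0 0 -0.4" --pt "0.04 0.01 0.44 0 0 0 -0.4" --pt "0.04 0.01 0.44 0 0 0 -0.4" --squeeze 20

```text
t: 2.95
tool_pos: [0.4316, -0.3689, 0.0253]
orientation: [3.141, 0.0, 0.001]
force: [-0.6, 1.1, -0.2]
opening: 0.0575
```

```bash
python3 go.py .6209 .1975 .16
```

```text
t 2.95 pos [ 0.4316 -0.3689  0.0253] yaw 0.0 tilt 0.07 open 0.0575 F [-0.6  1.1 -0.2] q [-0.8   0.22  1.76 -0.    1.16  0.77]
shift/10cm [ 1.894 -5.663 -1.35 ]
```

>>> move_arm --pt "0 0 0.03 0 0 0 -0.4" --pt "0 0 0.03 0 0 0 -0.4" --pt "0 0 0.03 0 0 0 -0.4" --pt "0 0 0.03 0 0 0 -0.4" --pt "0 0 0.03 0 0 0 -0.4" --pt "0 0 0.03 0 0 0 -0.4"

```text
t: 3.55
tool_pos: [0.4312, -0.3685, 0.0216]
orientation: [-3.141, 0.0, 0.0]
force: [1.0, -0.1, 0.1]
opening: 0.0377
```

>>> move_arm --pt "0 0 0 0 0 0 -1" --pt "0 0 -0.1 0 0 0 -1" --pt "0 0 -0.3 0 0 0 -1" --pt "0 0 -0.6 0 0 0 -1" --pt "0.1 -0.2 -0.9 0 0 0 -1" --pt "0.3 -0.5 -1 0 0 0 -1" --pt "0.4 -0.8 -1 0 0 0 -1" --pt "0.4 -1 -1 0 0 0 -1"

```text
t: 4.35
tool_pos: [0.4726, -0.2672, 0.1232]
orientation: [3.141, 0.002, 0.003]
force: [0.1, -0.5, -1.5]
opening: 0.0378
```

```bash
python3 go.py .6209 .1975 .16
```

```text
t 4.35 pos [ 0.4726 -0.2672  0.1232] yaw 0.07 tilt 0.13 open 0.0378 F [ 0.1 -0.5 -1.5] q [-0.61  0.04  1.76  0.    1.34  0.96]
shift/10cm [ 1.489 -4.645 -0.369]
```

>>> move_arm --pt "0.1 -0.3 -0.2 0 0 0 -1" --pt "0.2 -0.6 -0.3 0 0 0 -1" --pt "0.3 -0.9 -0.3 0 0 0 -1" --pt "0.35 -1 -0.3 0 0 0 -1"

```text
t: 4.75
tool_pos: [0.5064, -0.1663, 0.152]
orientation: [-3.141, -0.003, -0.0]
force: [-0.3, -0.4, -1.7]
opening: 0.0382
```

>>> move_arm --pt "0.1 -0.3 0 0 0 0 -1" --pt "0.2 -0.6 0 0 0 0 -1" --pt "0.3 -0.9 0 0 0 0 -1" --pt "0.35 -1 0 0 0 0 -1"

```text
t: 5.15
tool_pos: [0.5411, -0.0668, 0.1511]
orientation: [-3.141, -0.003, 0.002]
force: [0.2, -0.9, -1.4]
opening: 0.0378
```

>>> move_arm --pt "0.1 -0.3 0 0 0 0 -1" --pt "0.2 -0.6 0 0 0 0 -1" --pt "0.3 -0.9 0 0 0 0 -1" --pt "0.35 -1 0 0 0 0 -1"

```text
t: 5.55
tool_pos: [0.5764, 0.0327, 0.1512]
orientation: [-3.141, -0.002, 0.001]
force: [0.3, -0.2, -0.8]
opening: 0.038
```

>>> move_arm --pt "0.1 -0.3 0 0 0 0 -1" --pt "0.2 -0.6 0 0 0 0 -1" --pt "0.3 -0.9 0 0 0 0 -1" --pt "0.35 -1 0 0 0 0 -1"

```text
t: 5.95
tool_pos: [0.6116, 0.1324, 0.1512]
orientation: [3.142, 0.002, -0.001]
force: [0.2, -0.9, -0.4]
opening: 0.0378
```

```bash
python3 go.py .6209 .1975 .028
```

```text
t 5.95 pos [0.6116 0.1324 0.1512] yaw 0.08 tilt 0.03 open 0.0378 F [ 0.2 -0.9 -0.4] q [ 0.13  0.24  1.49 -0.    1.41  1.7 ]
shift/10cm [ 0.095 -0.651  1.232]
```

>>> move_arm --pt "0.05 -0.3 0 0 0 0 -1" --pt "0.1 -0.65 0 0 0 0 -1" --pt "0.1 -0.65 0.25 0 0 0 -1" --pt "0.1 -0.65 0.5 0 0 0 -1" --pt "0.1 -0.65 0.75 0 0 0 -1" --pt "0.1 -0.65 0.85 0 0 0 -1" --pt "0.1 -0.65 0.85 0 0 0 -1"

```text
t: 6.65
tool_pos: [0.6198, 0.1947, 0.0643]
orientation: [3.14, -0.001, -0.007]
force: [-0.5, -0.4, -0.5]
opening: 0.0378
```

```bash
python3 go.py .6209 .1975 .0285; python3 - <<'E'
from h import *
T=cam("wrist"); cv2.imwrite("pics/w2.png",T[0][:,:,::-1])
S=cam("side"); cv2.imwrite("pics/s2.png",cv2.resize(S[0][130:310,90:330,::-1],None,fx=3,fy=3))
E
```

```text
t 6.65 pos [0.6198 0.1947 0.0643] yaw -0.05 tilt 0.26 open 0.0378 F [-0.5 -0.4 -0.5] q [ 0.23  0.38  1.48 -0.    1.28  1.8 ]
shift/10cm [ 0.012 -0.028  0.358]
```

View pics/w2.png

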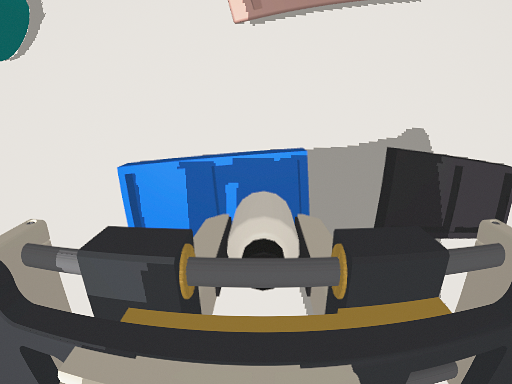

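View pics/s2.png

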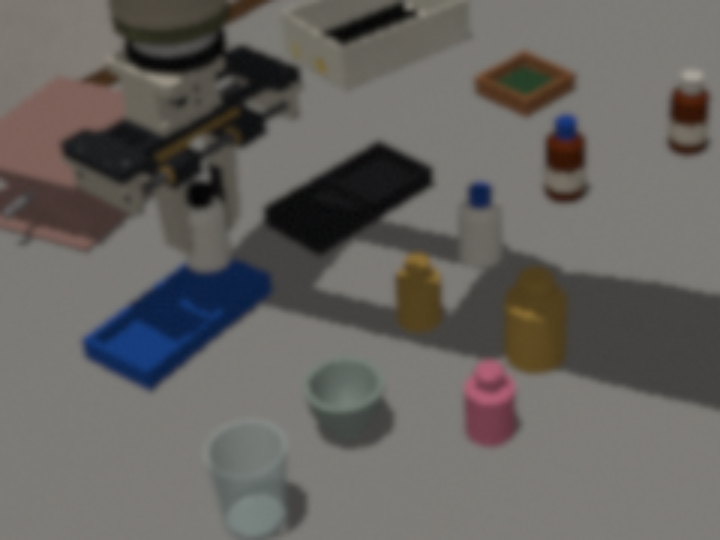

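The white bottle hangs above the right bay of the blue tray in both views; the tray's far corners in the wrist view are at (119,166) and (306,150). I'll cross-check the tray position from those.

```bash
python3 - <<'E'
from h import *
C=cam("wrist")
for n,uv in [("blue far +y",(119,166)),("blue far -y",(306,150)),("dark far +y",(388,149))]: print(n,wplane(uv,.02,C).round(4))
def c(o,a,x,y): a=np.radians(a); return (o[0]+x*np.cos(a)-y*np.sin(a),o[1]+x*np.sin(a)+y*np.cos(a))
print(c((.6183,.2324),4.2,.036,.073),c((.6183,.2324),4.2,.036,-.073),c((.6196,.0203),-4.3,.036,.073))
E
```

```text
blue far +y [0.6536 0.3093 0.02  ]
blue far -y [0.6641 0.1638 0.02  ]
dark far +y [0.6664 0.0989 0.02  ]
(np.float64(0.6488569327897633), np.float64(0.3078405319339802)) (np.float64(0.6595497095703975), np.float64(0.1622326182592093)) (np.float64(0.6609721118652261), np.float64(0.09039528058158565))
```

>>> move_arm --pt "0.03 -0.02 0.08 0 0 0 -1" --pt "0.03 -0.02 0.16 0 0 0 -1" --pt "0.03 -0.02 0.24 0 0 0 -1" --pt "0.03 -0.02 0.29 0 0 0 -1" --pt "0.03 -0.02 0.33 0 0 0 -1" --pt "0.03 -0.02 0.36 0 0 0 -1" --pt "0.03 -0.02 0.36 0 0 0 -1" --pt "0.03 -0.02 0.36 0 0 0 -1"

```text
t: 7.6
tool_pos: [0.6244, 0.1985, 0.0308]
orientation: [-3.142, 0.0, -0.0]
force: [0.4, 0.4, -0.7]
opening: 0.0372
```

```bash
python3 go.py .6235 .1985 .0276
```

```text
t 7.6 pos [0.6244 0.1985 0.0308] yaw -0.0 tilt 0.01 open 0.0372 F [ 0.4  0.4 -0.7] q [0.23 0.43 1.49 0.   1.22 1.8 ]
shift/10cm [-0.009 -0.     0.032]
```

>>> move_arm --pt "0 0 0.015 0 0 0 -1" --pt "0 0 0.028 0 0 0 -1" --pt "0 0 0.028 0 0 0 -1" --pt "0 0 0.028 0 0 0 -1"

```text
t: 8.0
tool_pos: [0.6243, 0.1984, 0.0279]
orientation: [3.142, -0.0, -0.0]
force: [0.2, 0.5, -1.7]
opening: 0.038
```

>>> move_arm --pt "0 0 0 0 0 0 -0.1" --pt "0 0 0 0 0 0 0.1" --pt "0 0 0 0 0 0 0.2" --pt "0 0 0 0 0 0 0.2" --pt "0 0 0 0 0 0 0.2"

```text
t: 8.5
tool_pos: [0.6243, 0.1984, 0.0279]
orientation: [-3.142, 0.0, -0.0]
force: [-0.3, -1.1, -0.6]
opening: 0.0555
```

>>> move_arm --pt "0 0 -0.2 0 0 0 0.2" --pt "0 0 -0.5 0 0 0 0.2" --pt "0 0 -0.8 0 0 0 0.6" --pt "0 0 -1 0 0 0 1" --pt "-0.3 0.4 -1 0 0 0 1" --pt "-0.6 0.8 -1 0 0 0 1" --pt "-0.9 1 -1 0 0 0 1" --pt "-1 1 -1 0 0 0 1"

```text
t: 9.3
tool_pos: [0.5218, 0.0961, 0.1273]
orientation: [3.141, -0.004, -0.003]
force: [0.4, -0.6, 0.6]
opening: 0.0926
```

```bash
python3 go.py .479 .0105 .1; python3 - <<'E'
from h import *
T=cam("wrist"); cv2.imwrite("pics/w3.png",T[0][:,:,::-1])
S=cam("side"); cv2.imwrite("pics/s3.png",cv2.resize(S[0][130:310,90:330,::-1],None,fx=3,fy=3))
E
```

```text
t 9.3 pos [0.5218 0.0961 0.1273] yaw -0.14 tilt 0.11 open 0.0926 F [ 0.4 -0.6  0.6] q [ 0.09  0.01  1.79 -0.    1.35  1.66]
shift/10cm [-0.426  0.857  0.274]
```

View pics/s3.png

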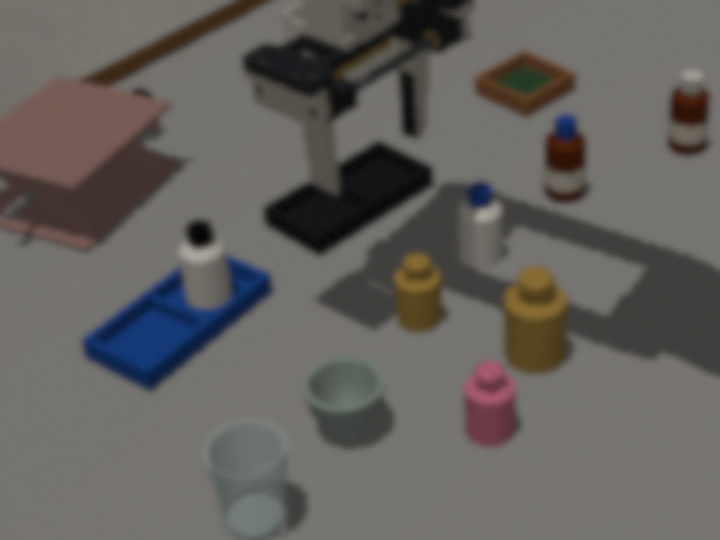

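View pics/w3.png

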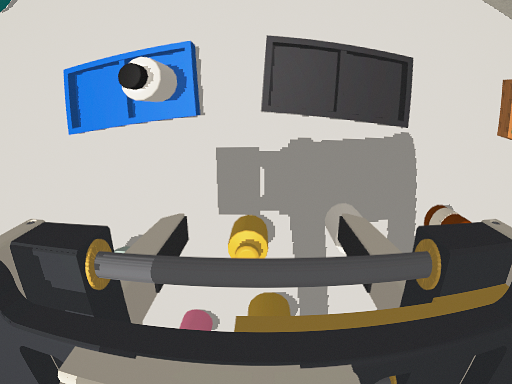

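White/black stands upright in the right bay of the blue tray (side view at (205,270), wrist at (140,80)). Next is white/blue.

>>> move_arm --pt "-0.2 0.3 0 0 0 0 0.6" --pt "-0.4 0.6 0 0 0 0 0.6" --pt "-0.43 0.86 0 0 0 0 0.6" --pt "-0.43 0.86 0.2 0 0 0 0.6" --pt "-0.43 0.86 0.4 0 0 0 0.6" --pt "-0.43 0.86 0.6 0 0 0 0.6" --pt "-0.43 0.86 0.6 0 0 0 0.6"

```text
t: 10.1
tool_pos: [0.4803, 0.0132, 0.0654]
orientation: [-3.141, -0.001, 0.006]
force: [-0.8, 1.1, 0.1]
opening: 0.0744
```

```bash
python3 go.py .479 .0105 .022; python3 - <<'E'
from h import *
T=cam("wrist"); cv2.imwrite("pics/w4.png",T[0][:,:,::-1])
f=cv2.cvtColor(T[0],cv2.COLOR_RGB2HSV); m=cv2.inRange(f,(100,120,40),(130,255,255)); m[:,:215]=0;m[:,310:]=0; m[:180]=0
M=cv2.moments(m,True); 
if M["m00"]: uv=(M["m10"]/M["m00"],M["m01"]/M["m00"]); print(M["m00"],uv,wplane(uv,.068,T))
E
```

```text
t 10.1 pos [0.4803 0.0132 0.0654] yaw 0.04 tilt 0.23 open 0.0744 F [-0.8  1.1  0.1] q [-0.08 -0.06  1.97  0.    1.23  1.49]
shift/10cm [-0.011  0.027  0.434]
1075.0 (265.12, 229.10418604651161) [0.4813055  0.01159157 0.068     ]
```

View pics/w4.png

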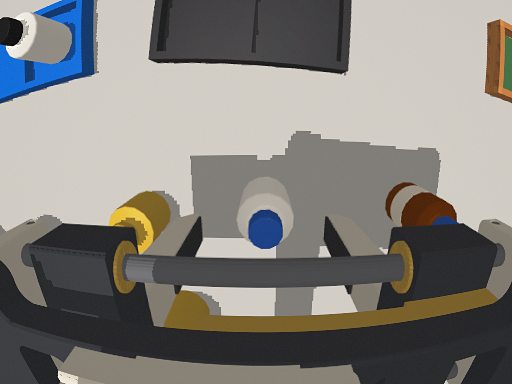

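The cap is at (265,229), centred between the fingers. I descend and grip.

>>> move_arm --pt "0 0.01 0.15 0 0 0 0.6" --pt "0 0.01 0.3 0 0 0 0.6" --pt "0 0.01 0.42 0 0 0 0.6" --pt "0 0.01 0.46 0 0 0 0.6" --pt "0 0.01 0.46 0 0 0 0" --pt "0 0.01 0.46 0 0 0 -0.4" --pt "0 0.01 0.46 0 0 0 -0.4" --pt "0 0.01 0.46 0 0 0 -0.6"

```text
t: 10.95
tool_pos: [0.4818, 0.0114, 0.0225]
orientation: [3.141, -0.0, 0.002]
force: [0.1, 0.4, 0.6]
opening: 0.047
```

>>> move_arm --pt "0 0 0 0 0 0 -1" --pt "0 0 0 0 0 0 -1" --pt "0 0 0 0 0 0 -1"

```text
t: 11.25
tool_pos: [0.4816, 0.0114, 0.0222]
orientation: [3.142, -0.0, 0.001]
force: [-0.5, 0.1, 3.0]
opening: 0.0371
```

```bash
python3 go.py .6180 .2683 .15
```

```text
t 11.25 pos [0.4816 0.0114 0.0222] yaw -0.01 tilt 0.04 open 0.0371 F [-0.5  0.1  3. ] q [-0.08  0.01  2.    0.    1.14  1.49]
shift/10cm [ 1.364 -2.569 -1.277]
```

>>> move_arm --pt "0 0 -0.1 0 0 0 -1" --pt "0 0 -0.35 0 0 0 -1" --pt "0 0 -0.7 0 0 0 -1" --pt "0 0 -1 0 0 0 -1" --pt "0.3 0 -1 0 0 0 -1" --pt "0.6 -0.2 -1 0 0 0 -1" --pt "0.9 -0.5 -1 0 0 0 -1" --pt "1 -0.8 -1 0 0 0 -1"

```text
t: 12.05
tool_pos: [0.5834, 0.092, 0.1226]
orientation: [-3.142, 0.002, -0.002]
force: [-0.2, 0.2, -1.3]
opening: 0.0375
```

>>> move_arm --pt "0.1 -0.2 -0.3 0 0 0 -1" --pt "0.2 -0.5 -0.3 0 0 0 -1" --pt "0.3 -0.8 -0.3 0 0 0 -1" --pt "0.35 -1 -0.3 0 0 0 -1"

```text
t: 12.45
tool_pos: [0.6167, 0.1934, 0.1525]
orientation: [-3.141, -0.001, -0.001]
force: [-0.3, -0.1, -1.0]
opening: 0.0376
```

```bash
python3 go.py .6180 .2683 .06
```

```text
t 12.45 pos [0.6167 0.1934 0.1525] yaw 0.04 tilt 0.03 open 0.0376 F [-0.3 -0.1 -1. ] q [0.22 0.29 1.43 0.   1.42 1.79]
shift/10cm [ 0.014 -0.749  0.925]
```

>>> move_arm --pt "0.02 -0.3 0 0 0 0 -1" --pt "0.02 -0.6 0 0 0 0 -1" --pt "0.02 -0.76 0 0 0 0 -1" --pt "0.02 -0.76 0.2 0 0 0 -1" --pt "0.02 -0.76 0.5 0 0 0 -1" --pt "0.02 -0.76 0.8 0 0 0 -1" --pt "0.02 -0.76 0.9 0 0 0 -1" --pt "0.02 -0.76 0.9 0 0 0 -1"

```text
t: 13.25
tool_pos: [0.6167, 0.2664, 0.0597]
orientation: [3.14, -0.001, -0.007]
force: [-0.9, 0.5, -1.2]
opening: 0.0376
```

```bash
python3 go.py .6185 .2690 .0284; python3 - <<'E'
from h import *
T=cam("wrist"); cv2.imwrite("pics/w5.png",T[0][:,:,::-1])
E
```

```text
t 13.25 pos [0.6167 0.2664 0.0597] yaw -0.02 tilt 0.26 open 0.0376 F [-0.9  0.5 -1.2] q [ 0.33  0.44  1.41 -0.    1.29  1.9 ]
shift/10cm [ 0.02  -0.026  0.313]
```

View pics/w5.png

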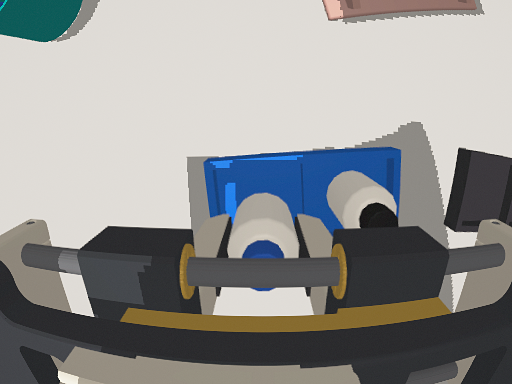

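The held bottle sits over the left bay, and the neighbouring bottle at (370,210) is clear of the fingers. I lower it and release.

>>> move_arm --pt "0.02 -0.02 0.1 0 0 0 -1" --pt "0.02 -0.02 0.2 0 0 0 -1" --pt "0.02 -0.02 0.27 0 0 0 -1" --pt "0.02 -0.02 0.32 0 0 0 -1" --pt "0.02 -0.02 0.34 0 0 0 -1" --pt "0.02 -0.02 0.34 0 0 0 -1" --pt "0.02 -0.02 0.34 0 0 0 -1"

```text
t: 14.0
tool_pos: [0.6203, 0.2694, 0.0282]
orientation: [3.142, -0.0, 0.0]
force: [-2.0, -0.8, 2.6]
opening: 0.0373
```

```bash
python3 go.py .6185 .2690 .0284
```

```text
t 14.0 pos [0.6203 0.2694 0.0282] yaw -0.0 tilt 0.0 open 0.0373 F [-2.  -0.8  2.6] q [ 0.33  0.48  1.42 -0.    1.24  1.9 ]
shift/10cm [-0.018  0.004 -0.002]
```

>>> move_arm --pt "0 0 0 0 0 0 -0.1" --pt "0 0 0 0 0 0 0.1" --pt "0 0 0 0 0 0 0.15" --pt "0 0 0 0 0 0 0.15" --pt "0 0 -0.2 0 0 0 0.15" --pt "0 0 -0.5 0 0 0 0.15" --pt "0 0 -0.8 0 0 0 0.3" --pt "0 0 -1 0 0 0 0.5"

```text
t: 14.8
tool_pos: [0.6212, 0.2697, 0.1305]
orientation: [-3.141, 0.0, -0.004]
force: [1.1, -0.0, 0.9]
opening: 0.0643
```

>>> move_arm --pt "-0.3 0.3 0 0 0 0 0.6" --pt "-0.6 0.6 0 0 0 0 0.6" --pt "-0.9 0.9 0 0 0 0 0.6" --pt "-1 1 0 0 0 0 0.6"

```text
t: 15.2
tool_pos: [0.5174, 0.1673, 0.1269]
orientation: [3.141, -0.001, -0.004]
force: [0.1, 0.7, 0.1]
opening: 0.0747
```

```bash
python3 go.py .466 .108 .08; python3 - <<'E'
from h import *
T=cam("wrist"); cv2.imwrite("pics/w6.png",T[0][:,:,::-1])
S=cam("side"); cv2.imwrite("pics/s6.png",cv2.resize(S[0][130:310,90:330,::-1],None,fx=3,fy=3))
E
```

```text
t 15.2 pos [0.5174 0.1673 0.1269] yaw -0.05 tilt 0.15 open 0.0747 F [0.1 0.7 0.1] q [ 0.22  0.04  1.75 -0.    1.35  1.79]
shift/10cm [-0.513  0.593  0.471]
```

View pics/s6.png

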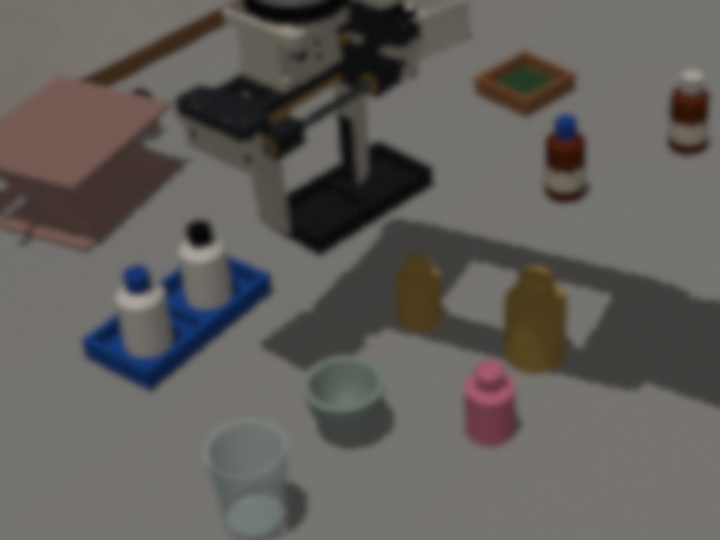

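View pics/w6.png

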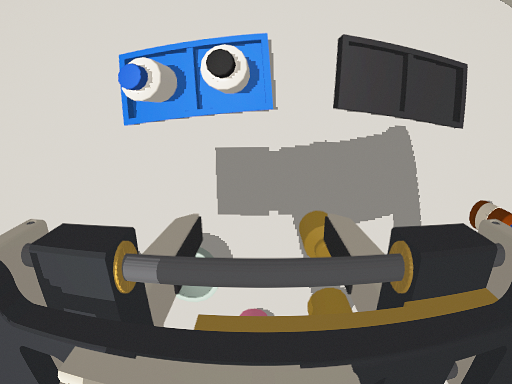

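Both white bottles now stand upright in the blue tray, one to a bay (wrist view (150,80) and (225,68)). Next is the small weight.

>>> move_arm --pt "-0.2 0.25 0 0 0 0 0.6" --pt "-0.4 0.5 0 0 0 0 0.6" --pt "-0.5 0.59 0 0 0 0 0.6" --pt "-0.5 0.59 0.2 0 0 0 0.6" --pt "-0.5 0.59 0.4 0 0 0 0.6" --pt "-0.5 0.59 0.55 0 0 0 0.6" --pt "-0.5 0.59 0.55 0 0 0 0.6"

```text
t: 16.0
tool_pos: [0.4693, 0.1107, 0.0709]
orientation: [3.141, 0.0, -0.005]
force: [-0.4, -0.3, -0.9]
opening: 0.0745
```

```bash
python3 go.py .466 .108 .0215; python3 - <<'E'
from h import *
T=cam("wrist"); cv2.imwrite("pics/w7.png",T[0][:,:,::-1])
E
```

```text
t 16.0 pos [0.4693 0.1107 0.0709] yaw 0.01 tilt 0.19 open 0.0745 F [-0.4 -0.3 -0.9] q [ 0.13 -0.06  1.96  0.    1.24  1.7 ]
shift/10cm [-0.032  0.027  0.494]
```

View pics/w7.png

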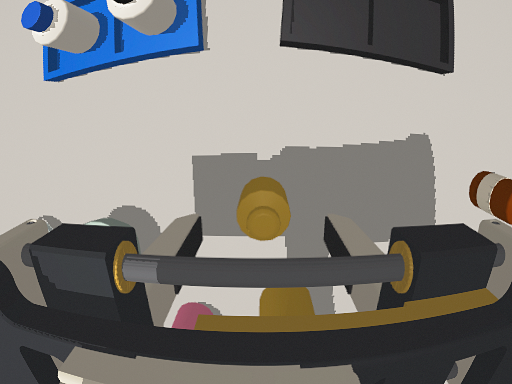

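```bash
python3 - <<'E'
from h import *
T=cam("wrist"); print(wplane((263,223),.06,T))
E
```

```text
[0.46934779 0.1104093  0.06      ]
```

The knob at (263,223) back-projects to within 1 mm of the present TCP, so the grasp is centred. I descend and grip.

>>> move_arm --pt "-0.02 0.01 0.15 0 0 0 0.6" --pt "-0.02 0.01 0.3 0 0 0 0.6" --pt "-0.02 0.01 0.45 0 0 0 0.6" --pt "-0.02 0.01 0.52 0 0 0 0.6" --pt "-0.02 0.01 0.52 0 0 0 0" --pt "-0.02 0.01 0.52 0 0 0 -0.4" --pt "-0.02 0.01 0.52 0 0 0 -0.4" --pt "-0.02 0.01 0.52 0 0 0 -0.6" --squeeze 30

```text
t: 16.9
tool_pos: [0.4691, 0.1096, 0.0218]
orientation: [-3.141, 0.0, -0.002]
force: [0.4, -0.5, -0.3]
opening: 0.0474
```

>>> move_arm --pt "0 0 0 0 0 0 -1" --pt "0 0 0 0 0 0 -1" --pt "0 0 0 0 0 0 -1" --pt "0 0 0 0 0 0 -1" --squeeze 40

```text
t: 17.3
tool_pos: [0.4688, 0.1097, 0.0214]
orientation: [-3.141, 0.0, -0.002]
force: [-1.3, 2.0, 6.0]
opening: 0.0373
```

```bash
python3 go.py .614 -.2385 .15
```

```text
t 17.3 pos [0.4688 0.1097 0.0214] yaw -0.0 tilt 0.06 open 0.0373 F [-1.3  2.   6. ] q [0.12 0.01 2.   0.   1.14 1.69]
shift/10cm [ 1.454  3.481 -1.286]
```

>>> move_arm --pt "0 0 -0.05 0 0 0 -1" --pt "0 0 -0.2 0 0 0 -1" --pt "0 0 -0.45 0 0 0 -1" --pt "0 0 -0.7 0 0 0 -1" --pt "0 0 -0.95 0 0 0 -1" --pt "0.1 0.1 -1 0 0 0 -1" --pt "0.3 0.3 -1 0 0 0 -1" --pt "0.5 0.5 -1 0 0 0 -1"

```text
t: 18.1
tool_pos: [0.5185, 0.0583, 0.1198]
orientation: [3.141, 0.001, -0.002]
force: [0.4, 1.4, -4.1]
opening: 0.0371
```

```bash
python3 go.py .614 -.2385 .14; python3 - <<'E'
from h import *
S=cam("side"); cv2.imwrite("pics/s8.png",cv2.resize(S[0][130:310,90:330,::-1],None,fx=3,fy=3))
E
```

```text
t 18.1 pos [0.5185 0.0583 0.1198] yaw 0.05 tilt 0.06 open 0.0371 F [ 0.4  1.4 -4.1] q [ 0.01 -0.01  1.82 -0.    1.33  1.58]
shift/10cm [ 0.952  2.969 -0.201]
```

View pics/s8.png

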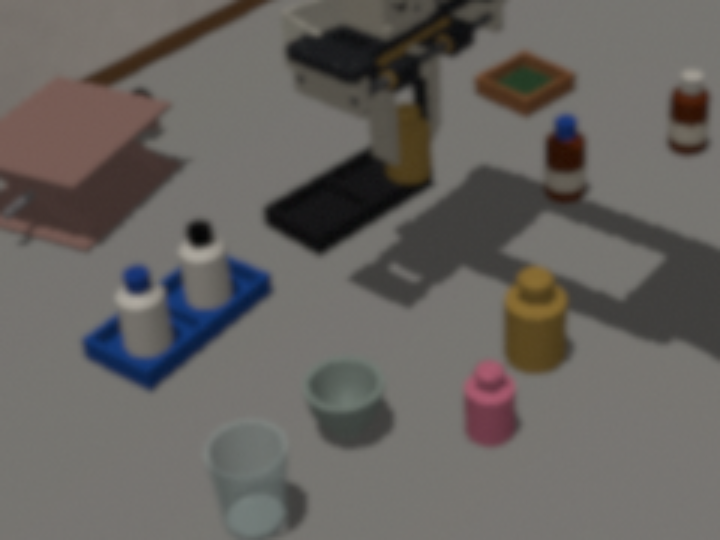

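The small weight is held upright between the fingers at (410,140). I carry it to the case.

>>> move_arm --pt "0.15 0.3 -0.1 0 0 0 -1" --pt "0.3 0.6 -0.2 0 0 0 -1" --pt "0.4 0.9 -0.2 0 0 0 -1" --pt "0.5 1 -0.2 0 0 0 -1"

```text
t: 18.55
tool_pos: [0.5682, -0.044, 0.1395]
orientation: [3.14, -0.004, -0.003]
force: [0.4, -0.8, -3.9]
opening: 0.0371
```

>>> move_arm --pt "0.15 0.3 0 0 0 0 -1" --pt "0.3 0.6 0 0 0 0 -1" --pt "0.4 0.9 0 0 0 0 -1" --pt "0.45 1 0 0 0 0 -1"

```text
t: 18.95
tool_pos: [0.613, -0.1434, 0.1389]
orientation: [3.141, -0.003, -0.004]
force: [0.5, -0.1, -4.6]
opening: 0.0372
```

>>> move_arm --pt "0 0.3 0 0 0 0 -1" --pt "0 0.6 0 0 0 0 -1" --pt "0 0.85 0 0 0 0 -1" --pt "0 0.97 0 0 0 0 -1" --pt "0 0.97 0.2 0 0 0 -1" --pt "0 0.97 0.5 0 0 0 -1" --pt "0 0.97 0.75 0 0 0 -1" --pt "0 0.97 0.75 0 0 0 -1"

```text
t: 19.75
tool_pos: [0.6096, -0.2348, 0.0598]
orientation: [-3.137, -0.001, 0.014]
force: [-1.5, 1.0, -5.0]
opening: 0.037
```

```bash
python3 go.py .614 -.2385 .028; python3 - <<'E'
from h import *
T=cam("wrist"); cv2.imwrite("pics/w9.png",T[0][:,:,::-1])
S=cam("side"); cv2.imwrite("pics/s9.png",cv2.resize(S[0][90:270,150:390,::-1],None,fx=3,fy=3))
E
```

```text
t 19.75 pos [ 0.6096 -0.2348  0.0598] yaw 0.02 tilt 0.58 open 0.037 F [-1.5  1.  -5. ] q [-0.45  0.4   1.47  0.    1.28  1.12]
shift/10cm [0.047 0.038 0.318]
```

View pics/w9.png

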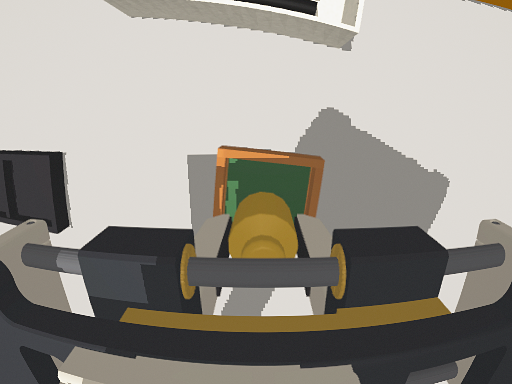

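View pics/s9.png

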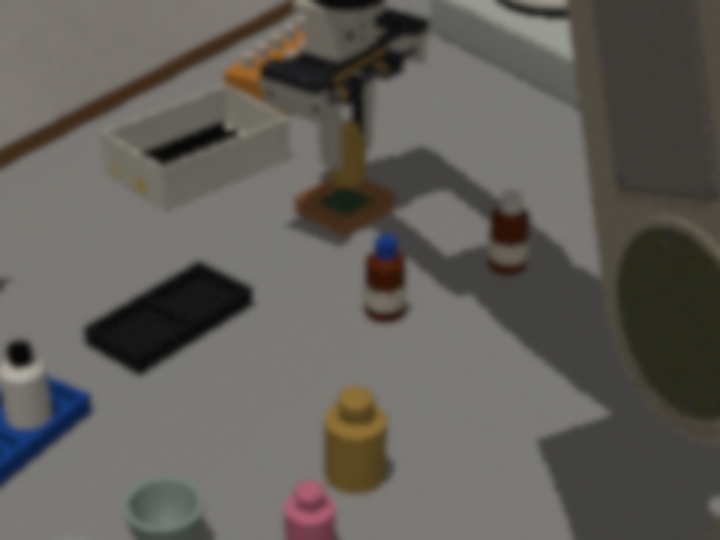

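```bash
python3 - <<'E'
from h import *
C=cam("wrist")
for uv in [(219,147),(324,157)]: print(wplane(uv,.02,C).round(4))
def c(o,a,x,y): a=np.radians(a); return (o[0]+x*np.cos(a)-y*np.sin(a),o[1]+x*np.sin(a)+y*np.cos(a))
print(c((.6112,-.2377),-6.1,.036,.038),c((.6112,-.2377),-6.1,.036,-.038))
E
python3 go.py .614 -.2385 .028
```

```text
[ 0.6572 -0.2052  0.02  ]
[ 0.6501 -0.2814  0.02  ]
(np.float64(0.6510342006995722), np.float64(-0.20374066469104263)) (np.float64(0.6429581312780184), np.float64(-0.27931034844516617))
t 19.9 pos [ 0.6139 -0.2372  0.0668] yaw 0.02 tilt 0.04 open 0.0373 F [ 0.6 -0.2 -3.3] q [-0.45  0.39  1.46  0.    1.29  1.12]
shift/10cm [0.001 0.013 0.388]
```

>>> move_arm --pt "0.01 0.02 0.1 0 0 0 -1" --pt "0.01 0.02 0.2 0 0 0 -1" --pt "0.01 0.02 0.28 0 0 0 -1" --pt "0.01 0.02 0.34 0 0 0 -1" --pt "0.01 0.02 0.37 0 0 0 -1" --pt "0.01 0.02 0.38 0 0 0 -1" --pt "0.01 0.02 0.38 0 0 0 -1"

```text
t: 20.6
tool_pos: [0.6143, -0.2396, 0.0278]
orientation: [3.142, -0.0, 0.0]
force: [0.5, 0.9, -4.1]
opening: 0.0374
```

```bash
python3 go.py .615 -.239 .0276
```

```text
t 20.6 pos [ 0.6143 -0.2396  0.0278] yaw -0.0 tilt 0.01 open 0.0374 F [ 0.5  0.9 -4.1] q [-0.45  0.44  1.48 -0.    1.22  1.12]
shift/10cm [ 0.007 -0.006  0.002]
```

>>> move_arm --pt "0 0 0.006 0 0 0 -1" --pt "0 0 0.006 0 0 0 -1" --pt "0 0 0.006 0 0 0 -0.1" --pt "0 0 0.006 0 0 0 0.15" --pt "0 0 0.006 0 0 0 0.15" --pt "0 0 0.006 0 0 0 0.15" --pt "0 0 -0.2 0 0 0 0.15" --pt "0 0 -0.5 0 0 0 0.3"

```text
t: 21.4
tool_pos: [0.6125, -0.2387, 0.0758]
orientation: [-3.139, 0.0, 0.007]
force: [-0.3, -0.2, 0.0]
opening: 0.0577
```

>>> move_arm --pt "0 0 -0.3 0 0 0 0.5" --pt "0 0 -0.6 0 0 0 0.6" --pt "-0.3 -0.3 -0.6 0 0 0 0.6" --pt "-0.6 -0.6 -0.6 0 0 0 0.6" --pt "-0.9 -0.9 -0.6 0 0 0 0.6" --pt "-1 -1 -0.6 0 0 0 0.6" --pt "-1 -1 -0.6 0 0 0 0.6"

```text
t: 22.1
tool_pos: [0.5132, -0.1382, 0.1381]
orientation: [-3.141, -0.002, -0.0]
force: [-0.1, -0.6, 0.6]
opening: 0.0743
```

```bash
python3 go.py .475 -.111 .08; python3 - <<'E'
from h import *
T=cam("wrist"); cv2.imwrite("pics/w10.png",T[0][:,:,::-1])
S=cam("side"); cv2.imwrite("pics/s10.png",cv2.resize(S[0][90:270,150:390,::-1],None,fx=3,fy=3))
E
```

```text
t 22.1 pos [ 0.5132 -0.1382  0.1381] yaw 0.07 tilt 0.01 open 0.0743 F [-0.1 -0.6  0.6] q [-0.36 -0.    1.78  0.    1.37  1.21]
shift/10cm [-0.382 -0.272  0.581]
```

View pics/w10.png

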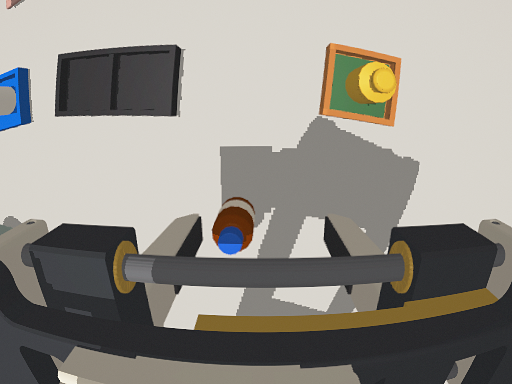

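View pics/s10.png

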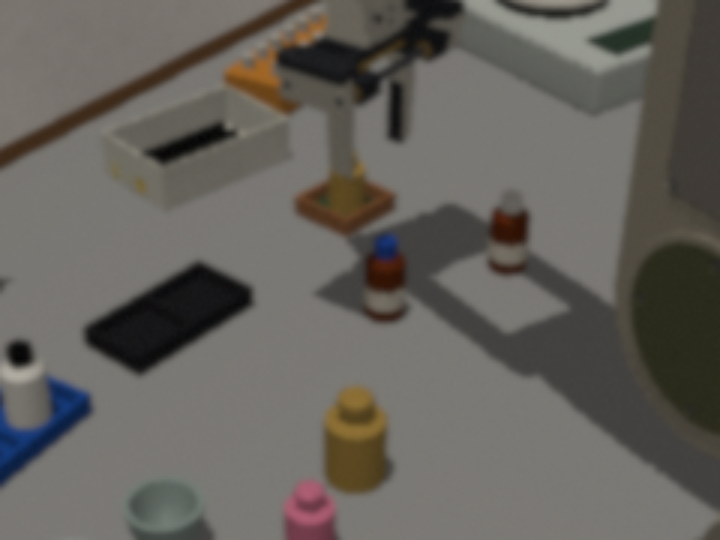

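The weight stands in the wooden case (wrist view (375,85)). Next is amber/blue, with its cap at (231,240).

>>> move_arm --pt "-0.2 -0.2 0 0 0 0 0.6" --pt "-0.36 -0.27 0 0 0 0 0.6" --pt "-0.36 -0.27 0.2 0 0 0 0.6" --pt "-0.36 -0.27 0.4 0 0 0 0.6" --pt "-0.36 -0.27 0.6 0 0 0 0.6" --pt "-0.36 -0.27 0.68 0 0 0 0.6" --pt "-0.36 -0.27 0.68 0 0 0 0.6" --squeeze 20

```text
t: 22.9
tool_pos: [0.4778, -0.1129, 0.0687]
orientation: [-3.141, 0.001, 0.004]
force: [0.3, 0.5, -0.3]
opening: 0.0742
```

```bash
python3 go.py .475 -.111 .022; python3 - <<'E'
from h import *
T=cam("wrist"); cv2.imwrite("pics/w11.png",T[0][:,:,::-1])
f=cv2.cvtColor(T[0],cv2.COLOR_RGB2HSV); m=cv2.inRange(f,(100,120,40),(130,255,255)); m[:,:205]=0;m[:,320:]=0; m[:180]=0
M=cv2.moments(m,True); 
if M["m00"]: uv=(M["m10"]/M["m00"],M["m01"]/M["m00"]); print(M["m00"],uv,wplane(uv,.076,T))
E
```

```text
t 22.9 pos [ 0.4778 -0.1129  0.0687] yaw -0.04 tilt 0.14 open 0.0742 F [ 0.3  0.5 -0.3] q [-0.34 -0.03  1.94 -0.    1.24  1.24]
shift/10cm [-0.027 -0.018  0.467]
1132.0 (258.5909893992933, 234.37720848056537) [ 0.47747277 -0.11066372  0.076     ]
```

View pics/w11.png

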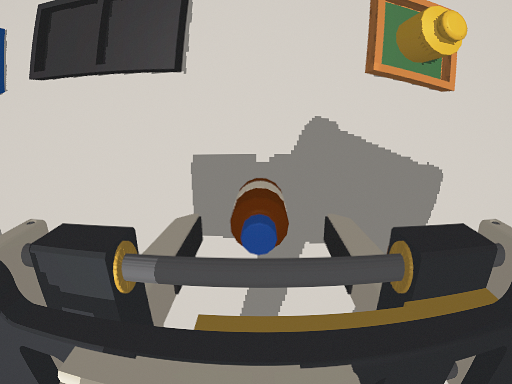

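The cap is at (259,234), within 3 mm of the jaw centre line. I descend and grip.

>>> move_arm --pt "-0.01 -0.02 0.15 0 0 0 0.6" --pt "-0.01 -0.02 0.3 0 0 0 0.6" --pt "-0.01 -0.02 0.41 0 0 0 0.6" --pt "-0.01 -0.02 0.46 0 0 0 0.6" --pt "-0.01 -0.02 0.46 0 0 0 0" --pt "-0.01 -0.02 0.46 0 0 0 -0.4" --pt "-0.01 -0.02 0.46 0 0 0 -0.4" --pt "-0.01 -0.02 0.46 0 0 0 -0.6"

```text
t: 23.75
tool_pos: [0.4778, -0.1108, 0.0245]
orientation: [3.141, -0.0, 0.002]
force: [-0.6, -0.1, -0.0]
opening: 0.0467
```

>>> move_arm --pt "0 0 0 0 0 0 -1" --pt "0 0 0 0 0 0 -1" --pt "0 0 0 0 0 0 -1" --pt "0 0 0 0 0 0 -1"

```text
t: 24.15
tool_pos: [0.4776, -0.1106, 0.0242]
orientation: [3.141, -0.0, 0.001]
force: [-1.1, 1.4, 4.6]
opening: 0.0376
```

```bash
python3 go.py .6247 .056 .15
```

```text
t 24.15 pos [ 0.4776 -0.1106  0.0242] yaw -0.0 tilt 0.03 open 0.0376 F [-1.1  1.4  4.6] q [-0.33  0.02  1.97  0.    1.14  1.24]
shift/10cm [ 1.472 -1.666 -1.257]
```

>>> move_arm --pt "0 0 -0.1 0 0 0 -1" --pt "0 0 -0.35 0 0 0 -1" --pt "0 0 -0.65 0 0 0 -1" --pt "0 0 -0.95 0 0 0 -1" --pt "0.2 -0.2 -1 0 0 0 -1" --pt "0.5 -0.5 -1 0 0 0 -1" --pt "0.8 -0.8 -1 0 0 0 -1" --pt "1 -1 -1 0 0 0 -1"

```text
t: 24.95
tool_pos: [0.5786, -0.0087, 0.1243]
orientation: [-3.141, -0.001, -0.001]
force: [-0.1, -1.0, -1.0]
opening: 0.0379
```

>>> move_arm --pt "0.2 -0.3 0 0 0 0 -1" --pt "0.46 -0.6 0 0 0 0 -1" --pt "0.46 -0.67 0.1 0 0 0 -1" --pt "0.46 -0.67 0.3 0 0 0 -1" --pt "0.46 -0.67 0.55 0 0 0 -1" --pt "0.46 -0.67 0.55 0 0 0 -1" --pt "0.46 -0.67 0.55 0 0 0 -1"

```text
t: 25.65
tool_pos: [0.6223, 0.0561, 0.0685]
orientation: [3.141, -0.001, -0.003]
force: [-0.4, -0.6, -0.6]
opening: 0.0376
```

```bash
python3 go.py .6247 .056 .031; python3 - <<'E'
from h import *
T=cam("wrist"); cv2.imwrite("pics/w12.png",T[0][:,:,::-1])
E
```

```text
t 25.65 pos [0.6223 0.0561 0.0685] yaw -0.02 tilt 0.12 open 0.0376 F [-0.4 -0.6 -0.6] q [ 0.01  0.31  1.56 -0.    1.27  1.58]
shift/10cm [0.025 0.001 0.375]
```

View pics/w12.png

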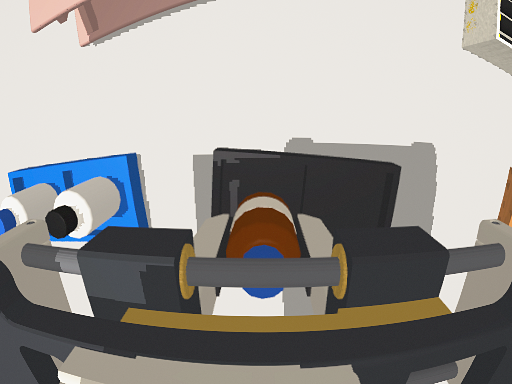

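```bash
python3 - <<'E'
from h import *
C=cam("wrist")
for n,uv in [("far +y",(214,149)),("far -y",(401,165)),("div",(307,159))]: print(n,wplane(uv,.02,C).round(4))
E
python3 go.py .6247 .056 .031
```

```text
far +y [0.6661 0.0918 0.02  ]
far -y [ 0.6552 -0.0543  0.02  ]
div [0.6586 0.023  0.02  ]
t 25.75 pos [0.6241 0.0561 0.0705] yaw -0.03 tilt 0.11 open 0.0376 F [ 0.1  0.3 -1.1] q [ 0.01  0.31  1.56 -0.    1.27  1.58]
shift/10cm [0.005 0.001 0.395]
```

The wrist view puts the dark tray's corners in y within 1.5 mm of the top view and in x 5 mm further out, so the target stays. I lower it.

>>> move_arm --pt "0.01 0 0.1 0 0 0 -1" --pt "0.01 0 0.2 0 0 0 -1" --pt "0.01 0 0.3 0 0 0 -1" --pt "0.01 0 0.36 0 0 0 -1" --pt "0.01 0 0.39 0 0 0 -1" --pt "0.01 0 0.39 0 0 0 -1" --pt "0.01 0 0.39 0 0 0 -1"

```text
t: 26.45
tool_pos: [0.6241, 0.0565, 0.0301]
orientation: [3.142, 0.0, -0.001]
force: [-3.4, 0.6, 5.0]
opening: 0.038
```

```bash
python3 go.py .6247 .056 .0302
```

```text
t 26.45 pos [0.6241 0.0565 0.0301] yaw 0.0 tilt 0.04 open 0.038 F [-3.4  0.6  5. ] q [ 0.01  0.36  1.58 -0.    1.2   1.58]
shift/10cm [ 0.006  0.005 -0.001]
```

Contact with the floor. I release and move to amber/pale.

>>> move_arm --pt "0 0 0 0 0 0 -0.1" --pt "0 0 0 0 0 0 0.15" --pt "0 0 0 0 0 0 0.15" --pt "0 0 0 0 0 0 0.15" --pt "0 0 -0.2 0 0 0 0.15" --pt "0 0 -0.5 0 0 0 0.15" --pt "0 0 -0.8 0 0 0 0.3" --pt "0 0 -1 0 0 0 0.6"

```text
t: 27.25
tool_pos: [0.6252, 0.0564, 0.1324]
orientation: [-3.142, 0.0, -0.004]
force: [1.0, -0.5, 0.2]
opening: 0.0646
```

>>> move_arm --pt "-0.2 0.3 0 0 0 0 0.6" --pt "-0.4 0.6 0 0 0 0 0.6" --pt "-0.6 0.9 0 0 0 0 0.6" --pt "-0.7 1 0 0 0 0 0.6"

```text
t: 27.65
tool_pos: [0.553, -0.0458, 0.1298]
orientation: [3.141, -0.003, -0.001]
force: [0.7, -0.0, 0.0]
opening: 0.0742
```

>>> move_arm --pt "-0.2 0.3 0 0 0 0 0.6" --pt "-0.4 0.6 0 0 0 0 0.6" --pt "-0.6 0.9 0 0 0 0 0.6" --pt "-0.7 1 0 0 0 0 0.6"

```text
t: 28.05
tool_pos: [0.4832, -0.1453, 0.1299]
orientation: [3.141, -0.003, 0.0]
force: [0.6, 0.7, 0.2]
opening: 0.0742
```

```bash
python3 go.py .4260 -.2473 .07; python3 - <<'E'
from h import *
T=cam("wrist"); cv2.imwrite("pics/w13.png",T[0][:,:,::-1])
S=cam("side"); cv2.imwrite("pics/s13.png",cv2.resize(S[0][90:270,150:390,::-1],None,fx=3,fy=3))
E
```

```text
t 28.05 pos [ 0.4832 -0.1453  0.1299] yaw -0.11 tilt 0.03 open 0.0742 F [0.6 0.7 0.2] q [-0.39 -0.07  1.86 -0.    1.35  1.18]
shift/10cm [-0.571  1.02   0.599]
```

View pics/w13.png

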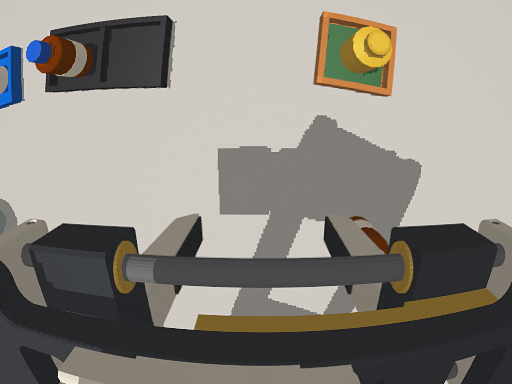

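View pics/s13.png

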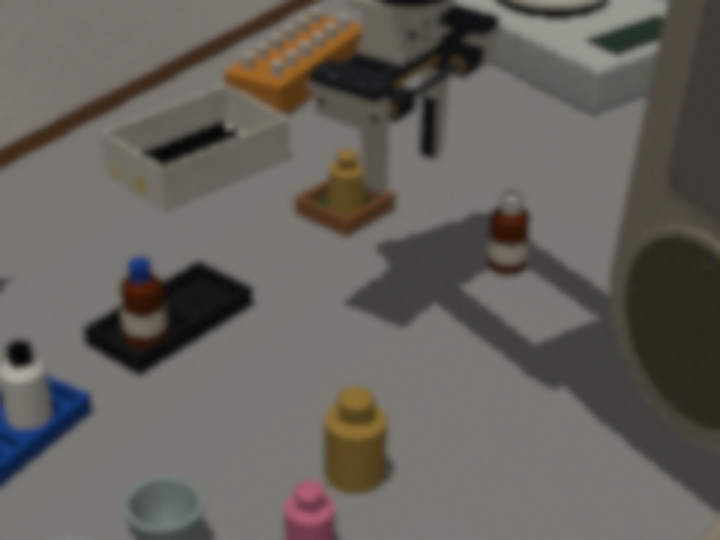

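Amber/blue stands in the dark tray's +y bay (side view (142,310)), and the weight stands in the case. Next is the last bottle, amber/pale.

>>> move_arm --pt "-0.2 0.3 0 0 0 0 0.6" --pt "-0.4 0.6 0 0 0 0 0.6" --pt "-0.55 0.9 0 0 0 0 0.6" --pt "-0.55 1 0 0 0 0 0.6" --pt "-0.55 1 0.2 0 0 0 0.6" --pt "-0.55 1 0.4 0 0 0 0.6" --pt "-0.55 1 0.58 0 0 0 0.6" --pt "-0.55 1 0.58 0 0 0 0.6"

```text
t: 28.95
tool_pos: [0.4287, -0.2411, 0.0691]
orientation: [-3.138, -0.001, 0.005]
force: [-1.3, -0.2, 0.3]
opening: 0.0745
```

```bash
python3 - <<'E'
from h import *
T=cam("wrist"); cv2.imwrite("pics/w14.png",T[0][:,:,::-1])
E
python3 go.py .4260 -.2473 .0245
```

```text
t 29.0 pos [ 0.4294 -0.2418  0.0707] yaw 0.05 tilt 0.17 open 0.0745 F [-0.2 -0.6 -0.1] q [-0.62 -0.03  1.94  0.    1.24  0.95]
shift/10cm [-0.033  0.056  0.462]
```

View pics/w14.png

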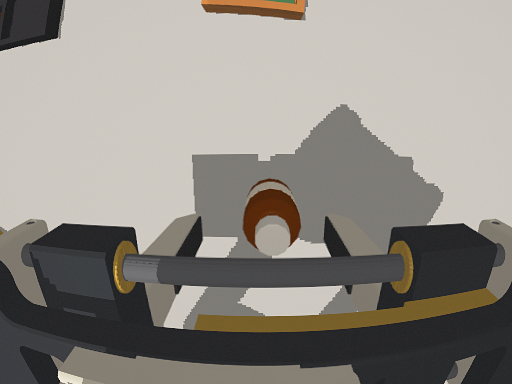

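The pale cap is at (272,236), slightly to the right of the fingers, which agrees with the dy correction of +5 mm.

>>> move_arm --pt "-0.01 0.04 0.1 0 0 0 0.6" --pt "-0.01 0.04 0.25 0 0 0 0.6" --pt "-0.01 0.04 0.4 0 0 0 0.6" --pt "-0.01 0.04 0.46 0 0 0 0.6" --pt "-0.01 0.04 0.46 0 0 0 0" --pt "-0.01 0.04 0.46 0 0 0 -0.4" --pt "-0.01 0.04 0.46 0 0 0 -0.4" --pt "-0.01 0.04 0.46 0 0 0 -0.6"

```text
t: 29.8
tool_pos: [0.4289, -0.248, 0.0267]
orientation: [3.141, -0.0, 0.002]
force: [0.0, 0.5, -1.0]
opening: 0.0472
```

>>> move_arm --pt "0 0 0 0 0 0 -1" --pt "0 0 0 0 0 0 -1" --pt "0 0 0 0 0 0 -1" --pt "0 0 0 0 0 0 -1"

```text
t: 30.2
tool_pos: [0.4286, -0.2477, 0.0263]
orientation: [3.141, -0.0, 0.001]
force: [-0.3, 1.4, 5.3]
opening: 0.0375
```

```bash
python3 go.py .6190 -.0155 .15
```

```text
t 30.2 pos [ 0.4286 -0.2477  0.0263] yaw -0.0 tilt 0.04 open 0.0375 F [-0.3  1.4  5.3] q [-0.63  0.03  1.96  0.    1.15  0.94]
shift/10cm [ 1.905 -2.322 -1.236]
```

>>> move_arm --pt "0 0 -0.1 0 0 0 -1" --pt "0 0 -0.35 0 0 0 -1" --pt "0 0 -0.65 0 0 0 -1" --pt "0 0 -0.95 0 0 0 -1" --pt "0.2 -0.2 -1 0 0 0 -1" --pt "0.5 -0.5 -1 0 0 0 -1" --pt "0.8 -0.8 -1 0 0 0 -1" --pt "1 -1 -1 0 0 0 -1"

```text
t: 31.0
tool_pos: [0.5296, -0.1457, 0.1263]
orientation: [-3.141, -0.001, -0.001]
force: [-0.6, -0.4, -1.6]
opening: 0.0377
```

>>> move_arm --pt "0.3 -0.3 -0.05 0 0 0 -1" --pt "0.6 -0.6 -0.05 0 0 0 -1" --pt "0.8 -0.9 -0.05 0 0 0 -1" --pt "0.88 -1 -0.05 0 0 0 -1"

```text
t: 31.4
tool_pos: [0.6174, -0.0446, 0.1308]
orientation: [-3.141, -0.004, 0.0]
force: [-0.4, -0.6, -1.1]
opening: 0.0374
```

```bash
python3 go.py .6190 -.0155 .065
```

```text
t 31.4 pos [ 0.6174 -0.0446  0.1308] yaw 0.14 tilt 0.05 open 0.0374 F [-0.4 -0.6 -1.1] q [-0.16  0.24  1.53  0.    1.37  1.41]
shift/10cm [ 0.017 -0.29   0.658]
```

>>> move_arm --pt "0.02 -0.2 0 0 0 0 -1" --pt "0.02 -0.27 0 0 0 0 -1" --pt "0.02 -0.27 0.15 0 0 0 -1" --pt "0.02 -0.27 0.4 0 0 0 -1" --pt "0.02 -0.27 0.6 0 0 0 -1" --pt "0.02 -0.27 0.6 0 0 0 -1" --pt "0.02 -0.27 0.6 0 0 0 -1"

```text
t: 32.1
tool_pos: [0.6173, -0.0216, 0.07]
orientation: [3.142, -0.002, -0.003]
force: [-0.3, 0.1, -0.9]
opening: 0.0374
```

```bash
python3 - <<'E'
from h import *
T=cam("wrist"); cv2.imwrite("pics/w15.png",T[0][:,:,::-1])
E
python3 go.py .6195 -.0155 .0323
```

```text
t 32.15 pos [ 0.6184 -0.0215  0.0713] yaw -0.05 tilt 0.02 open 0.0379 F [-0.9  0.2 -0.9] q [-0.12  0.29  1.58 -0.    1.27  1.45]
shift/10cm [ 0.011 -0.06   0.39 ]
```

View pics/w15.png

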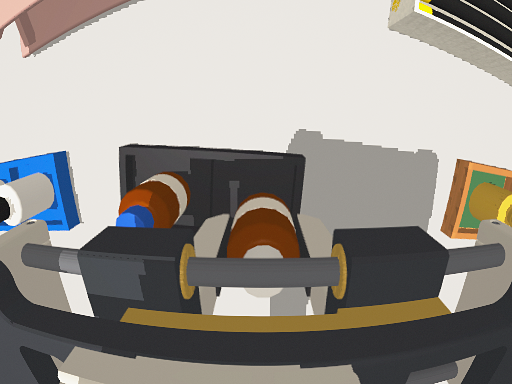

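The bottle is over the right bay, and the neighbour at (155,205) is clear. I correct by 4 mm in y while lowering.

>>> move_arm --pt "0.01 -0.04 0.1 0 0 0 -1" --pt "0.01 -0.04 0.2 0 0 0 -1" --pt "0.01 -0.04 0.29 0 0 0 -1" --pt "0.01 -0.04 0.35 0 0 0 -1" --pt "0.01 -0.04 0.385 0 0 0 -1" --pt "0.01 -0.04 0.385 0 0 0 -1" --pt "0.01 -0.04 0.385 0 0 0 -1"

```text
t: 32.85
tool_pos: [0.6194, -0.0166, 0.0324]
orientation: [-3.142, -0.0, -0.0]
force: [-0.1, -0.0, -0.0]
opening: 0.0375
```

```bash
python3 go.py .6195 -.0155 .0323
```

```text
t 32.85 pos [ 0.6194 -0.0166  0.0324] yaw 0.0 tilt 0.01 open 0.0375 F [-0.1 -0.  -0. ] q [-0.11  0.34  1.6   0.    1.2   1.46]
shift/10cm [ 0.001 -0.011  0.001]
```

>>> move_arm --pt "0 0 0 0 0 0 -0.1" --pt "0 0 0 0 0 0 0.12" --pt "0 0 0 0 0 0 0.12" --pt "0 0 0 0 0 0 0.12" --pt "0 0 -0.2 0 0 0 0.12" --pt "0 0 -0.5 0 0 0 0.12" --pt "0 0 -0.8 0 0 0 0.12" --pt "0 0 -1 0 0 0 0.3"

```text
t: 33.65
tool_pos: [0.6202, -0.0167, 0.135]
orientation: [3.141, -0.0, 0.004]
force: [0.7, -0.3, 0.4]
opening: 0.0565
```

>>> move_arm --pt "-0.3 0.3 -0.2 0 0 0 0.3" --pt "-0.6 0.6 -0.4 0 0 0 0.3" --pt "-0.9 0.9 -0.6 0 0 0 0.3" --pt "-1 1 -0.6 0 0 0 0.3"

```text
t: 34.05
tool_pos: [0.519, -0.1193, 0.1959]
orientation: [3.139, -0.003, 0.007]
force: [1.0, 0.0, 0.2]
opening: 0.0605
```

>>> move_arm --pt "-0.3 0.3 0 0 0 0 0.3" --pt "-0.6 0.6 0 0 0 0 0.3" --pt "-0.9 0.9 0 0 0 0 0.3" --pt "-1 1 0 0 0 0 0.3" --pt "-1 1 0 0 0 0 0.3"

```text
t: 34.55
tool_pos: [0.4185, -0.2175, 0.192]
orientation: [-3.141, 0.005, 0.0]
force: [0.4, -0.4, 0.2]
opening: 0.0601
```

>>> move_arm --pt "-0.3 0.3 0 0 0 0 0.3" --pt "-0.6 0.6 0 0 0 0 0.3" --pt "-0.6 0.9 0 0 0 0 0.3" --pt "-0.6 1 0 0 0 0 0.3" --pt "-0.6 1 0 0 0 0 0.3" --pt "-0.6 1 0 0 0 0 0.3"

```text
t: 35.15
tool_pos: [0.3601, -0.3153, 0.1919]
orientation: [-3.14, -0.001, 0.0]
force: [-0.1, 0.8, 1.0]
opening: 0.0608
```

```bash
python3 - <<'E'
from h import *
T=cam("top"); cv2.imwrite("pics/t16.png",cv2.resize(T[0][125:265,120:370,::-1],None,fx=3,fy=3))
S=cam("side"); cv2.imwrite("pics/s16.png",cv2.resize(S[0][130:310,90:330,::-1],None,fx=3,fy=3))
E
python3 go.py .3 -.3 .2
```

```text
t 35.25 pos [ 0.36   -0.3152  0.1921] yaw 0.09 tilt 0.05 open 0.0602 F [ 1.1  0.1 -0.5] q [-0.83 -0.19  1.85  0.    1.48  0.74]
shift/10cm [-0.6   -0.153 -0.079]
```

View pics/t16.png

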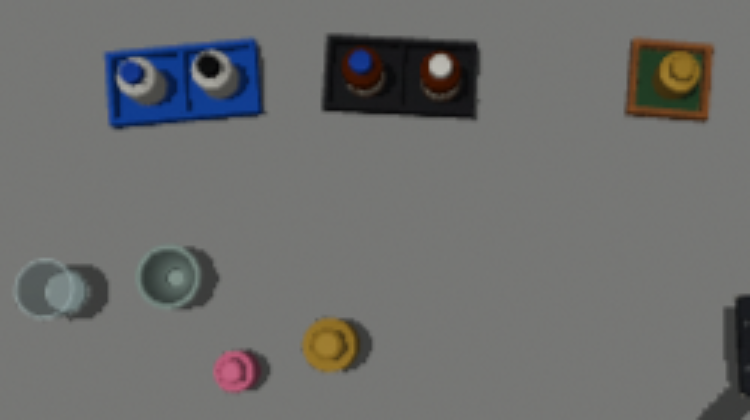

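View pics/s16.png

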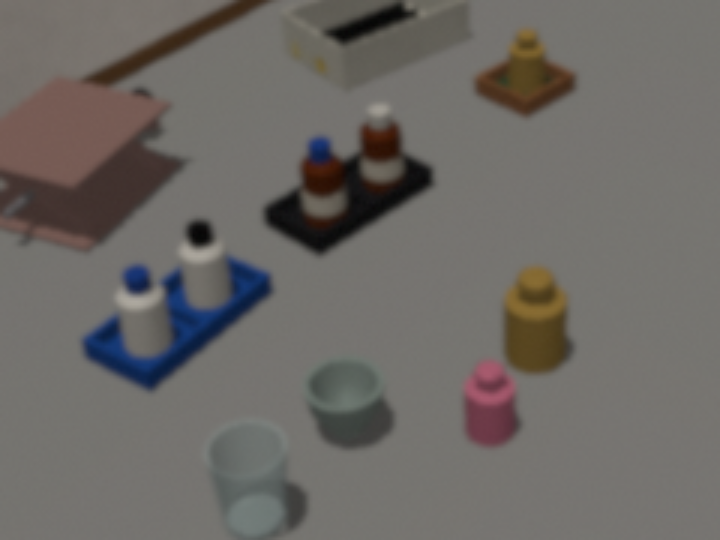

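All five stand upright in their places, and the beaker and mortar look unmoved. I'll put numbers on that, since the weight looks off-centre through parallax.

```bash
python3 - <<'E'
from h import *
T=cam("top")
def loc(p,o,a): a=np.radians(a); d=p[:2]-np.array(o); return (np.array([[np.cos(a),np.sin(a)],[-np.sin(a),np.cos(a)]])@d*1000).round(1)
for n,(u,v),z,o,a in [("wb",(131,72),.078,(.6183,.2324),4.2),("wk",(209,67),.078,(.6183,.2324),4.2),("ab",(362,62),.086,(.6196,.0203),-4.3),("ap",(440,65),.086,(.6196,.0203),-4.3),("weight",(684,67),.068,(.6112,-.2377),-6.1)]:
    p=plane((120+u/3-.33,125+v/3-.33),z,T); print(n,p.round(4),"local mm",loc(p,o,a))
for n,(u,v),z in [("mort",(169,277),.045),("beak",(43,289),.07)]: print(n,plane((120+u/3,125+v/3),z,T).round(4))
i=cv2.imread("pics/top0.png"); f=T[0][:,:,::-1]; print("beaker/mortar diff",np.abs(i[200:235,120:192].astype(int)-f[200:235,120:192]).max())
E
```

```text
wb [0.6158 0.2673 0.078 ] local mm [ 0. 35.]
wk [0.6188 0.1951 0.078 ] local mm [ -2.2 -37.3]
ab [0.6186 0.0535 0.086 ] local mm [-3.5 33. ]
ap [ 0.6142 -0.0175  0.086 ] local mm [ -2.5 -38.1]
weight [ 0.6113 -0.2415  0.068 ] local mm [ 0.5 -3.8]
mort [0.4271 0.2373 0.045 ]
beak [0.4169 0.3472 0.07  ]
beaker/mortar diff 4
```

Everything is within 4 mm of the bay centres, and the beaker and mortar pixels are unchanged. I hand the job in.

```bash
python3 -c "
from plant import *
print(close_job(), read_state()['t'])"
```

```text
the job is handed in; nothing more can be done
the job is handed in; nothing more can be done
```

I put all five items away and handed the job in at about 35 s of the 118 s allowed; the hand-in reported no verdict.

- **White bottles:** white/black and white/blue stand in the blue tray, one to a bay.
- **Brown bottles:** amber/blue and amber/pale stand in the dark grey tray, one to a bay.
- **Weight:** the small brass weight is in the wooden case. I left the larger brass one and the pink one alone.

**Last checks:**
- The top view put every item within about 4 mm of its bay centre, and the top and side views showed all five upright.
- The beaker and mortar pixels were unchanged from the start.
- The arm was holding clear of everything, with contact force near zero.
- I did not measure the tilts or the final heights. Each item was lowered to its pick height plus the 6 mm floor, to within about 1 mm, before release.

**One disagreement:** the wrist camera placed the trays and the case 5–7 mm further out in x than the top camera did. I aimed between the two, so whichever is right, the items should be well inside the 18 mm tolerance.

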